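Put the stage-check tools back in their fitted case

ROBOT

A 6-joint arm with a two-finger parallel gripper is mounted at the origin on a cart in front of the work surface, level with it; the furniture and walls round the work are solid. World frame = base frame: x ahead of the robot, y to its left, z up, the work surface at z = 0. Lengths are in m, angles in rad, forces in N, time in s.
With the tool pointing down it reaches from about 0.375 to 0.975 m from the base axis. Payload 3.8 kg.
Tool frame: the origin (TCP) lies midway between the tips of the shut fingers; the grasp point (between the pads) lies 19 mm behind it; z points along the fingers, y is the line along which they close (so a half turn about z gives the same grasp; the last joint's range is limited). The gripper opens to 85 mm and grips with 20 to 120 N. Pads are 22 mm wide; open, the fingers measure 114 mm over their backs; the gripper's body (76 mm by 85 mm) begins 54 mm behind the grasp point. The pads swing forward as they close: fully open they stand 13 mm farther back than shut.
Start: joints at [-1.204, 0.264, 1.604, -0, 1.274, -0.037], TCP at [0.265, -0.621, 0.231] pointing down, gripper open.
Joint ranges: [-2.63, 2.63], [-0.94, 2.18], [0.31, 2.57], [-1.31, 4.45], [0, 2.66], [-2.55, 2.55]. Speed limits (rad/s): [2.57, 2.57, 3.14, 3.14, 3.14, 3.14].

INTERFACE

Orientations are given as a rotation vector (axis times angle).
In Python, from workcell import read_state, vision, ticket gives the robot as it stands. The module is installed in compiled form; this text tells all that it offers.
- The arm moves only by the tool jog_arm, never from a script. Its arguments are lists of equal length, an entry for each row: "turn": the turn, a rotation vector about the tool's x, y, z in rad, a list of three; "delta_pos": the shift along the tool's x, y, z in m, a list of three; "gripper": the finger opening in m, from 0 to 0.0854. In form: {"turn": [[rx, ry, rz], ...], "delta_pos": [[dx, dy, dz], ...], "gripper": [gripper, ...]}. A call has 1 to 20 rows; each row shifts and turns the commanded pose from where the row before left it, along the tool's axes as they then stand; what a row does not reach is not made up. A row lasts 1/12 s, in which the tool goes at most 41.7 mm and 7.16 degrees, less where a joint would pass 70% of its speed; a pose out of reach is approached as far as the arm can. A call with a gripper value outside its range is refused whole. The fingers move at their own pace and stop on an object; "grip_force" is the grip in N (left out, the last holds). Time passes only in rows, so rows that do not move let the fingers close. It gives the time, the measured TCP pose, the force, the opening and the grip force at its end, in the units of the state.
- read_state(): the state, without advancing time (a new reading comes with each control period).
- vision.read_camera(name): name is "scene" or "top" or "wrist"; returns the picture (384x512x3 uint8, red, green, blue); there is no depth.
- vision.calibration(name): a dict with "vfov" (degrees; the focal length in pixels is half the picture's height over the tangent of half this angle, whatever the lens; pixels are square), "cx", "cy" (the principal point, pixels), "dist" ([k1, k2, p1, p2, k3] as OpenCV has them; the pictures are not rectified), "R" (3x3) and "t" (3): a world point X has camera coordinates R X + t; the wrist camera has in their place "mount" (4x4, takes a point from camera to tool coordinates, whose origin is the TCP and whose axes are the flange's). Camera axes: x right, y down, z forward; pixel columns grow to the right and rows downward; lengths in m; the calibration is good to about 2 mm. A picture is of the moment at which its call begins: read the wrist's pose just before it. calibration takes no time and is no camera call.
- ticket.finish_job(): hands the job in; it is judged then, once.
The state is a dict: "time": time; "q": joint angles; "joint_vel": joint speeds; "joint_torque": joint torques, N m; "tool_pos": TCP position; "tcp_rot": TCP orientation; "wrist_force": force on the tool from outside, world axes, zero at the start; "torque": the same for the moment, N m; "width": opening from 0.0 (shut) to 1.0 (fully open); "grip_force": force on a finger pad.
Only numpy, scipy, OpenCV 4.12 (cv2) and the standard library are available. Lean on these libraries where they do the work, as an engineer would, in place of code of your own. Each camera call takes 0.05 s, during which the arm holds its last target. There are 200 camera calls.

TASK

The heated-stage check is finished: lay the pocket thermometer and the small screwdriver flat in their own shaped compartments of the open instrument case, each pointing the way its compartment is cut, then swing the lid fully shut without slamming it. The thermometer is delicate: hold it with a light grip and do not press or jam it. The tweezers stay in the case where they are, and the other things on the bench stay where they stand.

Things in the scene. Friction and masses are not known exactly. Their poses are not given: they have to be found in the camera images.
- kit_case: Open grey instrument case, 172 (x) x 150 (y) mm, walls 3 mm, rim 26 mm up; it stands fast. Origin: centre of its underside; x points to the lid hinge, away from the robot, y left of that. Inner floor 4 mm up. Black insert blocks, top at 15 mm, fill x -83 to -30 (near) and 30 to 83 (hinge side); the channel between is open to the floor for fingers. Three lanes along x cut both blocks to the floor.
- probe_place (a point): Point on the case floor where the thermometer's origin belongs (x 0, y 6, z 4 mm in the case; axes as the case), in the middle lane. This lane is 25 mm wide in the near block, for the head, and 9 mm wide in the hinge-side block, for the stem: the tip points to the hinge. A pale outline of the tool is inlaid in the floor.
- driver_place (a point): Point on the case floor where the screwdriver's origin belongs (x 0, y -38, z 4 mm in the case; axes as the case), in the right-hand lane. This lane is 17 mm wide in the hinge-side block, for the handle, and 9 mm wide in the near block, for the blade: the tip points away from the hinge, to the robot's side. Pale outline inlaid too.
- case_lid (a joint): Lid hinge, rad: 0 shut, 1.57 upright, at most 1.85; starts at 1.5 to 1.75. Axis along the case's y at x 88, z 26.5 mm. Stiff: the lid stays where left; 1 to 3 N at its free edge moves it. Lid: grey frame with clear window, 172 x 150 x 6 mm, from 2 mm off the axis; shut, its top is 32.5 mm above the bench. Rubber bars under it end 2 mm above a seated thermometer: it shuts only on tools lying flat.
- lid_tab (a point): Middle of the outer end of the lid's thumb tab (46 mm wide, 5 mm thick, standing out 12 mm from the middle of the lid's free edge), 188 mm from the hinge axis.
- thermometer: Pocket thermometer, 152 mm, 30 g, on the bench. Origin: middle of its underside; y runs to the head end, z up. Head: block 20 mm wide, 14 high, y -9 to 76; stem: steel rod 3 mm thick, 7 up, y -9 to -76. Grip the head near the middle (y about 10), so the fingers fit the case's channel. A squeeze over 90 N (both fingers added) or 20 N against the case spoils it.
- thermometer_tip (a point): Free end of the thermometer's stem (y = -76, z = 7 mm).
- screwdriver: Precision screwdriver, 143 mm long, 40 g, on the bench. Origin: middle of its underside; y runs along it to the handle end, z up. Handle 12 mm wide and high, y -11 to 72 mm; blade a steel rod 3 mm thick, 6 mm up, y -11 to -71 mm. Grip the handle near the middle (y about 8 mm), so the fingers fit the case's channel.
- screwdriver_tip (a point): End of the screwdriver's blade (y = -71, z = 6 mm).
- tweezers: Fine steel tweezers, 14 x 129 x 10 mm, already in the case's left-hand lane (y 50 mm in the case, 20 mm wide); origin at the middle of the underside, y along them. Leave them there.
- dish: Shallow clear lidded dish, 61 mm across, 14 mm high, left of the case; bystander.
- lens_can: White round can with a black cap, 41 mm across, 66 mm high, behind the work; bystander.
- pad: Yellow block of notes, 51 x 51 x 14 mm, left behind the case; bystander.

How it is judged:
On the way, in this order (a step that is already met when the one before it is completed fails the run):
1. thermometer and screwdriver both lie flat in their own compartments, pointing the right way, released (x of thermometer in the frame of kit_case between -0.01 and 0.01 m and y of thermometer in the frame of kit_case between 0 and 0.012 m and z of thermometer in the frame of kit_case between 0 and 0.008 m and x of thermometer_tip in the frame of kit_case between 0.066 and 0.086 m and y of thermometer_tip in the frame of kit_case between 0 and 0.012 m and z of thermometer_tip in the frame of kit_case between 0.007 and 0.016 m and x of screwdriver in the frame of kit_case between -0.013 and 0.013 m and y of screwdriver in the frame of kit_case between -0.044 and -0.032 m and z of screwdriver in the frame of kit_case between 0 and 0.008 m and x of screwdriver_tip in the frame of kit_case between -0.084 and -0.058 m and y of screwdriver_tip in the frame of kit_case between -0.044 and -0.032 m and z of screwdriver_tip in the frame of kit_case between 0.006 and 0.015 m and contact force between the fingers and thermometer below 0.1 N and contact force between the fingers and screwdriver below 0.1 N), for 0.2 s.
2. the lid is shut over them (value of joint case_lid below 0.03 rad), for 0.2 s.
At the end, for the whole second after the job is handed in: Thermometer and screwdriver at rest on the case floor in their own lanes (6 mm sideways, 10 and 13 mm lengthwise, 4 mm in height), thermometer tip toward the hinge, screwdriver tip away from it; tweezers still in their lane (8 mm sideways, 20 mm lengthwise); lid shut to under 0.03 rad; nothing held (all of step 1 and y of tweezers in the frame of kit_case between 0.042 and 0.058 m and x of tweezers in the frame of kit_case between -0.02 and 0.02 m and z of tweezers in the frame of kit_case below 0.01 m and linear speed of each of thermometer, screwdriver below 0.01 m/s and value of joint case_lid below 0.03 rad); the robot touches nothing.
It fails at once if the thermometer is squeezed by the fingers with more than 90 N (contact force between the fingers and thermometer above 90 N).
It fails at once if the thermometer is pressed on the case or its lid with more than 20 N (contact force between thermometer and kit_case above 20 N).
It fails at once if the lid is slammed: it nears its seat faster than 2.5 rad/s (velocity of joint case_lid below -2.5 rad/s and value of joint case_lid below 0.3 rad).
It fails at once if the tweezers leave their lane (not (y of tweezers in the frame of kit_case between 0.042 and 0.058 m and x of tweezers in the frame of kit_case between -0.02 and 0.02 m and z of tweezers in the frame of kit_case below 0.01 m)).
It fails at once if the dish, the can or the note block is pushed more than 20 mm away (distance of any of dish, lens_can, pad from where it was at the start of the episode above 0.02 m).
It also fails if it takes over 72 s, if anything falls off the work surface, if the arm or the gripper's body presses on something with over 40 N, if the wrist force passes 120 N, or if a joint passes its speed limit or range.

## Working session

There is one attempt and no reset: what is moved stays moved. The work goes in short steps, Python scripts to look and compute and a tool call to move; the robot and the scene stay as the last step left them, time stands still between calls to the robot, and variables do not carry over. Pictures are saved under pics/ and viewed, at most 10 in all, crops included, and the job is handed in when it is done.

Besides the shell and the picture viewer there is one more tool, called after "Request:" as name(argument=value, ...) on one line, values as JSON. jog_arm: Moves the arm, as the interface text tells. Its arguments: {"type":"object","properties":{"turn":{"type":"array","items":{"type":"array","items":{"type":"number"}}},"delta_pos":{"type":"array","items":{"type":"array","items":{"type":"number"}}},"gripper":{"type":"array","items":{"type":"number"}},"grip_force":{"type":"number"}},"required":["turn","delta_pos","gripper"]}

```bash
mkdir -p pics; python3 - <<'E'
from workcell import read_state, vision
import cv2,numpy as np
for n in("scene","top"):
    im=vision.read_camera(n); cv2.imwrite(f"pics/{n}0.png",im[:,:,::-1]); np.save(f"pics/{n}0.npy",im)
    c=vision.calibration(n);print(n,c)
    if n=='top': cv2.imwrite("pics/top0b.png",cv2.resize(im[:,:,::-1],(800,600),interpolation=cv2.INTER_CUBIC))
print(vision.calibration("wrist"));print(read_state())
E
```

```text
scene {'vfov': 53.32998069381341, 'cx': 252.316364282962, 'cy': 196.23339321540726, 'dist': array([-0.09436429,  0.        ,  0.        ,  0.        ,  0.        ]), 'R': array([[-0.74228965, -0.66968118, -0.02309116],
       [-0.39984421,  0.47032289, -0.78671532],
       [ 0.53770874, -0.57473777, -0.61688395]]), 't': array([0.56083973, 0.13215083, 0.74326477])}
top {'vfov': 53.99231883630888, 'cx': 251.2569704975629, 'cy': 187.5942115384565, 'dist': array([0.03693424, 0.        , 0.        , 0.        , 0.        ]), 'R': array([[-0.03031112, -0.99949561,  0.00947402],
       [-0.99312692,  0.02904326, -0.11338167],
       [ 0.11304933, -0.01284563, -0.99350634]]), 't': array([0.26096798, 0.52645659, 0.8901879 ])}
{'vfov': 71.17153617732255, 'cx': 259.50930558162383, 'cy': 189.36924143868652, 'dist': array([-0.04617582,  0.        ,  0.        ,  0.        ,  0.        ]), 'mount': array([[-3.01876382e-04, -9.61875486e-01, -2.73487583e-01,
         6.77719803e-02],
       [ 9.99999924e-01, -2.22549831e-04, -3.21079045e-04,
        -8.47046294e-05],
       [ 2.47973447e-04, -2.73487660e-01,  9.61875480e-01,
        -1.43074725e-01],
       [ 0.00000000e+00,  0.00000000e+00,  0.00000000e+00,
         1.00000000e+00]])}
{'time': 0.1, 'q': array([-1.20392172e+00,  2.64704820e-01,  1.60528356e+00, -5.43950650e-06,
        1.27370647e+00, -3.69266157e-02]), 'joint_vel': array([ 0.00016031, -0.00154217, -0.00282244, -0.00049136,  0.0005544 ,
        0.00102946]), 'joint_torque': array([ 5.81498680e-04, -5.16708112e+01, -3.68589091e+01, -5.48572507e-05,
        6.23200220e-03,  1.59818185e-06]), 'tool_pos': array([ 0.2649528 , -0.62008064,  0.23004343]), 'tcp_rot': array([-3.07574691e+00, -6.29575688e-01,  5.49989227e-04]), 'wrist_force': array([-0.2008618 ,  0.90253639,  1.06189342]), 'torque': array([ 0.01081067, -0.01331405,  0.01131229]), 'grip_force': 0.0, 'width': 1.0030202749258508}
```

View pics/top0b.png

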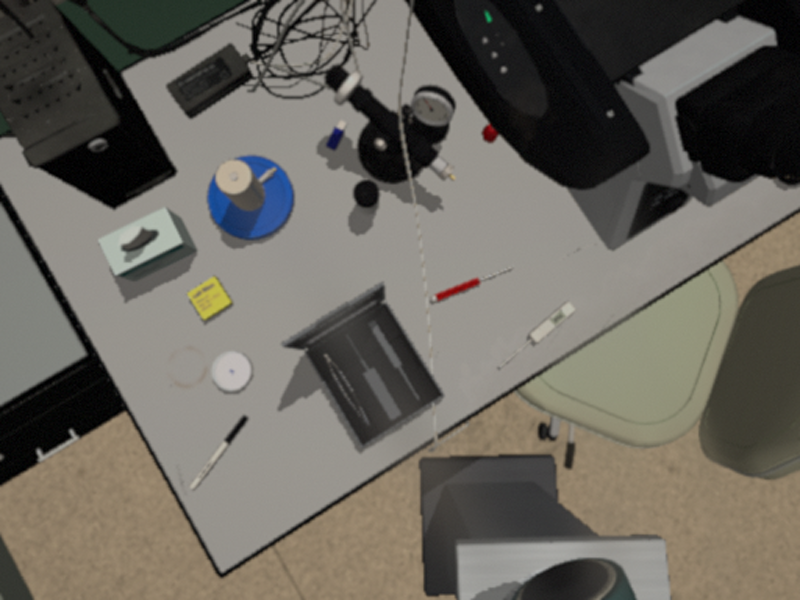

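View pics/scene0.png

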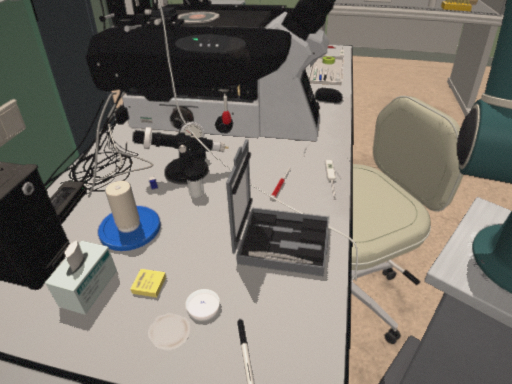

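The top view shows, in 800x600 pixels:
- **Case rim corners:** (442,397), (362,446), (305,345) and (385,300).
- **Thermometer:** head end (574,305), tip (499,367).
- **Screwdriver:** handle end (432,299), tip (512,268).

The scene view confirms the lid is upright and the tweezers are in the left lane.

```bash
cat > h.py <<'E'
from workcell import read_state, vision
import cv2,numpy as np
from scipy.spatial.transform import Rotation as Ro
def K(c):
    f=192/np.tan(np.radians(c['vfov']/2)); return np.array([[f,0,c['cx']],[0,f,c['cy']],[0,0,1]])
def pose(n,st=None):
    c=vision.calibration(n)
    if n!='wrist': return c,c['R'],c['t']
    T=np.eye(4);T[:3,:3]=Ro.from_rotvec(st['tcp_rot']).as_matrix();T[:3,3]=st['tool_pos']
    M=np.linalg.inv(T@c['mount']); return c,M[:3,:3],M[:3,3]
def p2w(n,pts,z,st=None):
    c,R,t=pose(n,st); u=cv2.undistortPoints(np.array(pts,float).reshape(-1,1,2),K(c),c['dist'])[:,0]
    d=np.c_[u,np.ones(len(u))]@R; o=-R.T@t
    return o+d*((np.broadcast_to(z,len(d))-o[2])/d[:,2])[:,None]
def w2p(n,X,st=None):
    c,R,t=pose(n,st); return cv2.projectPoints(np.array(X,float),cv2.Rodrigues(R)[0],t,K(c),c['dist'])[0][:,0]
E
python3 - <<'E'
from h import *
np.set_printoptions(precision=4,suppress=True)
s=1/1.5625
q=np.array([(442,397),(362,446),(305,345),(385,300)])*s
c=p2w('top',q,.026);print('case',c,c.mean(0),np.linalg.norm(np.diff(c,axis=0),axis=1))
for n,a in(('th',[(574,305),(499,367)]),('sd',[(432,299),(512,268)])):
    w=p2w('top',np.array(a)*s,[.010 if n=='th' else .008,.006]);d=w[0]-w[1];print(n,w,w.mean(0),np.linalg.norm(d),np.degrees(np.arctan2(d[1],d[0])))
E
```

```text
case [[0.3718 0.1743 0.026 ]
 [0.3026 0.2986 0.026 ]
 [0.4576 0.3829 0.026 ]
 [0.5238 0.2573 0.026 ]] [0.414  0.2783 0.026 ] [0.1423 0.1765 0.142 ]
th [[ 0.5087 -0.0424  0.01  ]
 [ 0.4145  0.0807  0.006 ]] [0.4616 0.0192 0.008 ] 0.15513009027591018 -52.58264144364073
sd [[0.5251 0.1824 0.008 ]
 [0.5716 0.0518 0.006 ]] [0.5483 0.1171 0.007 ] 0.13865938983241904 109.60181581909808
```

```bash
cat >> h.py <<'E'
def yaw(st): x=Ro.from_rotvec(st['tcp_rot']).as_matrix()[:,0]; return np.degrees(np.arctan2(x[1],x[0]))
def plan(p,yw=None):
    "tool-frame shift to p first, then turn about tool z to yaw yw (deg)"
    st=read_state();R=Ro.from_rotvec(st['tcp_rot']).as_matrix();y=yaw(st)
    d=R.T@(np.array(p)-st['tool_pos'])
    print('t %.2f'%st['time'],'pos',st['tool_pos'].round(4),'yaw %.2f'%y,'zaxis',R[:,2].round(4),'F',st['wrist_force'].round(1),'w %.3f'%st['width'],'q6 %.2f'%st['q'][5])
    print('shift(tool)',d.round(4),'|d| %.3f'%np.linalg.norm(d),end=' ')
    if yw is not None: print('turn z %.4f'%-np.radians((yw-y+180)%360-180))
E
python3 - <<'E'
from h import *
plan([.4616,.0192,.25],127.4)
# lid angle: project corners of free edge for angles
C=np.array([.414,.2783]);a=np.radians(28.7)
def cw(p): return [C[0]+p[0]*np.cos(a)-p[1]*np.sin(a),C[1]+p[0]*np.sin(a)+p[1]*np.cos(a),p[2]]
for th in(1.5,1.55,1.6,1.65,1.7,1.75):
    print(th,[ (w2p(n,[cw([.088-.174*np.cos(th),y,.0265+.174*np.sin(th)]) for y in(.075,-.075)])*(1.5625 if n=='top' else 1)).round().tolist() for n in('top','scene')])
E
```

```text
t 0.10 pos [ 0.265  -0.6201  0.23  ] yaw 23.14 zaxis [-8.e-04  2.e-03 -1.e+00] F [-0.2  0.9  1.1] w 1.003 q6 -0.04
shift(tool) [ 0.432  -0.5106 -0.0189] |d| 0.669 turn z -1.8197
1.5 [[[288.0, 352.0], [391.0, 292.0]], [[235.0, 182.0], [255.0, 138.0]]]
1.55 [[[284.0, 346.0], [388.0, 286.0]], [[230.0, 181.0], [251.0, 138.0]]]
1.6 [[[281.0, 340.0], [384.0, 280.0]], [[225.0, 181.0], [247.0, 137.0]]]
1.65 [[[278.0, 334.0], [381.0, 274.0]], [[220.0, 180.0], [243.0, 137.0]]]
1.7 [[[274.0, 328.0], [378.0, 268.0]], [[216.0, 180.0], [239.0, 137.0]]]
1.75 [[[271.0, 322.0], [374.0, 263.0]], [[211.0, 180.0], [234.0, 137.0]]]
```

Request:
jog_arm(turn=[[0, 0, 0], [0, 0, 0], [0, 0, 0], [0, 0, 0], [0, 0, 0], [0, 0, 0], [0, 0, 0], [0, 0, 0], [0, 0, 0], [0, 0, 0], [0, 0, 0], [0, 0, 0], [0, 0, 0], [0, 0, 0], [0, 0, 0], [0, 0, 0], [0, 0, 0], [0, 0, 0]], delta_pos=[[0.024, -0.0284, -0.001], [0.024, -0.0284, -0.001], [0.024, -0.0284, -0.001], [0.024, -0.0284, -0.001], [0.024, -0.0284, -0.001], [0.024, -0.0284, -0.001], [0.024, -0.0284, -0.001], [0.024, -0.0284, -0.001], [0.024, -0.0284, -0.001], [0.024, -0.0284, -0.001], [0.024, -0.0284, -0.001], [0.024, -0.0284, -0.001], [0.024, -0.0284, -0.001], [0.024, -0.0284, -0.001], [0.024, -0.0284, -0.001], [0.024, -0.0284, -0.001], [0.024, -0.0284, -0.001], [0.024, -0.0284, -0.001]], gripper=[0.085, 0.085, 0.085, 0.085, 0.085, 0.085, 0.085, 0.085, 0.085, 0.085, 0.085, 0.085, 0.085, 0.085, 0.085, 0.085, 0.085, 0.085])

```text
time: 1.6
tool_pos: [0.4614, 0.021, 0.2491]
tcp_rot: [3.078, 0.63, -0.0]
wrist_force: [0.4, -1.0, 1.0]
width: 0.998
grip_force: 0.0
```

Request:
jog_arm(turn=[[0, 0, -0.12], [0, 0, -0.12], [0, 0, -0.12], [0, 0, -0.12], [0, 0, -0.12], [0, 0, -0.12], [0, 0, -0.12], [0, 0, -0.12], [0, 0, -0.12], [0, 0, -0.12], [0, 0, -0.12], [0, 0, -0.12], [0, 0, -0.12], [0, 0, -0.12], [0, 0, -0.12], [0, 0, -0.02], [0, 0, 0], [0, 0, 0], [0, 0, 0]], delta_pos=[[0, 0, 0], [0, 0, 0], [0, 0, 0], [0, 0, 0], [0, 0, 0], [0, 0, 0], [0, 0, 0], [0, 0, 0], [0, 0, 0], [0, 0, 0], [0, 0, 0], [0, 0, 0], [0, 0, 0], [0, 0, 0], [0, 0, 0], [0, 0, 0], [0, 0, 0], [0, 0, 0], [0, 0, 0]], gripper=[0.085, 0.085, 0.085, 0.085, 0.085, 0.085, 0.085, 0.085, 0.085, 0.085, 0.085, 0.085, 0.085, 0.085, 0.085, 0.085, 0.085, 0.085, 0.085])

```text
time: 3.18
tool_pos: [0.4615, 0.0191, 0.2491]
tcp_rot: [-1.394, -2.815, 0.0]
wrist_force: [-0.1, 0.2, 0.7]
width: 0.997
grip_force: 0.0
```

```bash
python3 - <<'E'
from h import *
import pickle
st=read_state(); im=vision.read_camera('wrist'); pickle.dump((st,im),open('w1.pkl','wb'))
cv2.imwrite('pics/w1.png',im[:,:,::-1])
plan([.4616,.0192,.25],127.4)
E
```

```text
t 3.23 pos [0.4615 0.0191 0.2492] yaw 127.32 zaxis [-2.e-04  0.e+00 -1.e+00] F [-0.1 -1.2  0.2] w 0.992 q6 -0.66
shift(tool) [ 0.      0.0001 -0.0008] |d| 0.001 turn z -0.0013
```

View pics/w1.png

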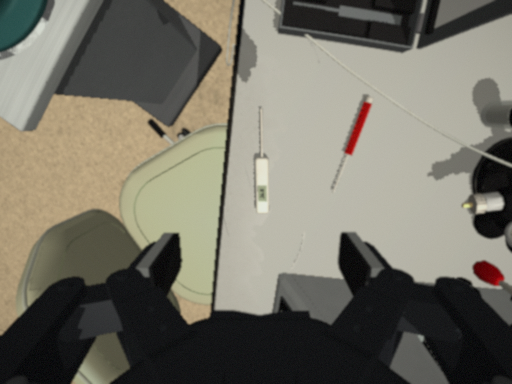

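The wrist view shows the thermometer head end at (263,212) and its tip at (260,107). The screwdriver handle end is at (369,97) and its tip at (333,188).

```bash
python3 - <<'E'
from h import *
import pickle
np.set_printoptions(precision=4,suppress=True)
st,im=pickle.load(open('w1.pkl','rb'))
for n,a,z,L in(('th',[(263,212),(260.5,107),(263.3,157)],[.008,.007,.014],.076),('sd',[(369.5,96.5),(333,188.5)],[.008,.006],.0715)):
    w=p2w('wrist',a,z,st);d=w[0]-w[1];print(n,w.tolist(),w[:2].mean(0),np.linalg.norm(d),np.degrees(np.arctan2(d[1],d[0])))
    c,R,t=pose('wrist',st);print('cam',-R.T@t)
# white mask of head & red mask
i=im.astype(int)
for nm,m in(('head',(i.min(2)>185)),('red',(i[...,0]>120)&(i[...,1]<60))):
    m=m.copy(); m[:,:240]=0;m[:90]=0;m[215:]=0;m[:,375:]=0
    if nm=='head': m[:,285:]=0
    yx=np.argwhere(m)[:,::-1].astype(np.float32); print(nm,len(yx),cv2.minAreaRect(yx))
E
```

```text
th [[0.5098801684643663, -0.03835381004874297, 0.008000000000000007], [0.4137010880640847, 0.08145147994290831, 0.007000000000000006], [0.4582820428289136, 0.029515370561202625, 0.014000000000000012]] [0.4618 0.0215 0.0075] 0.1536382862981344 -51.242679558137255
cam [0.4183 0.0737 0.3922]
sd [[0.523764128660492, 0.18377801513035108, 0.008000000000000007], [0.5711074961950515, 0.05435800046928185, 0.006000000000000005]] [0.5474 0.1191 0.007 ] 0.13782211232013444 110.0931155786197
cam [0.4183 0.0737 0.3922]
head 413 ((262.0, 185.5), (53.0, 10.0), 90.0)
red 360 ((357.2705993652344, 127.79638671875), (6.964193820953369, 53.27248764038086), 21.03750991821289)
```

Request:
jog_arm(turn=[[0, 0, -0.017], [0, 0, 0], [0, 0, 0], [0, 0, 0], [0, 0, 0], [0, 0, 0], [0, 0, 0], [0, 0, 0], [0, 0, 0], [0, 0, 0], [0, 0, 0], [0, 0, 0], [0, 0, 0], [0, 0, 0]], delta_pos=[[-0.009, 0.001, 0], [0, 0, 0.03], [0, 0, 0.03], [0, 0, 0.03], [0, 0, 0.03], [0, 0, 0.03], [0, 0, 0.03], [0, 0, 0.02], [0, 0, 0.01], [0, 0, 0.01], [0, 0, 0.01], [0, 0, 0.01], [0, 0, 0.005], [0, 0, 0]], gripper=[0.05, 0.05, 0.05, 0.05, 0.05, 0.05, 0.05, 0.05, 0.05, 0.05, 0.05, 0.05, 0.05, 0.05], grip_force=20)

```text
time: 4.4
tool_pos: [0.4675, 0.0126, 0.0036]
tcp_rot: [-1.367, -2.827, 0.001]
wrist_force: [0.2, -0.6, -0.9]
width: 0.581
grip_force: 0.0
```

Request:
jog_arm(turn=[[0, 0, 0], [0, 0, 0], [0, 0, 0], [0, 0, 0], [0, 0, 0], [0, 0, 0], [0, 0, 0], [0, 0, 0], [0, 0, 0], [0, 0, 0], [0, 0, 0], [0, 0, 0]], delta_pos=[[0, 0, 0], [0, 0, 0], [0, 0, 0], [0, 0, 0], [0, 0, 0], [0, 0, 0], [0, 0, 0], [0, 0, 0], [0, 0, 0], [0, 0, 0], [0, 0, 0], [0, 0, 0]], gripper=[0.042, 0.036, 0.03, 0.026, 0.022, 0.019, 0.016, 0.014, 0.012, 0.012, 0.012, 0.012], grip_force=20)

```text
time: 5.4
tool_pos: [0.4684, 0.0126, 0.0048]
tcp_rot: [1.367, 2.828, 0.001]
wrist_force: [-1.6, -0.4, 6.0]
width: 0.224
grip_force: 19.9
```

Request:
jog_arm(turn=[[0, 0, 0], [0, 0, 0], [0, 0, 0], [0, 0, 0], [0, 0, 0], [0, 0, 0], [0, 0, 0], [0, 0, 0], [0, 0, 0], [0, 0, 0], [0, 0, 0], [0, 0, 0], [0, 0, 0], [0, 0, 0], [0, 0, 0]], delta_pos=[[0, 0, -0.01], [0, 0, -0.02], [0, 0, -0.03], [0, 0, -0.03], [0, 0, -0.03], [0, 0, -0.03], [0.0255, 0.0084, 0], [0.0255, 0.0084, 0], [0.0255, 0.0084, 0], [0.0255, 0.0084, 0], [0.0255, 0.0084, 0], [0.0255, 0.0084, 0], [0.0255, 0.0084, 0], [0.0255, 0.0084, 0], [0.0255, 0.0084, 0]], gripper=[0.012, 0.012, 0.012, 0.012, 0.012, 0.012, 0.012, 0.012, 0.012, 0.012, 0.012, 0.012, 0.012, 0.012, 0.012])

```text
time: 6.65
tool_pos: [0.3837, 0.2404, 0.1545]
tcp_rot: [1.368, 2.828, -0.0]
wrist_force: [-0.0, -0.7, 0.1]
width: 0.229
grip_force: 19.8
```

Request:
jog_arm(turn=[[0, 0, 0.1], [0, 0, 0.1], [0, 0, 0.1], [0, 0, 0.1], [0, 0, 0.1], [0, 0, 0.1], [0, 0, 0.1], [0, 0, 0.1], [0, 0, 0.1], [0, 0, 0.1], [0, 0, 0.1], [0, 0, 0.1], [0, 0, 0.1], [0, 0, 0.1], [0, 0, 0.1], [0, 0, 0.1], [0, 0, 0.1], [0, 0, 0.038], [0, 0, 0], [0, 0, 0]], delta_pos=[[0.0255, 0.0084, 0], [0, 0, 0], [0, 0, 0], [0, 0, 0], [0, 0, 0], [0, 0, 0], [0, 0, 0], [0, 0, 0], [0, 0, 0], [0, 0, 0], [0, 0, 0], [0, 0, 0], [0, 0, 0], [0, 0, 0], [0, 0, 0], [0, 0, 0], [0, 0, 0], [0, 0, 0], [0, 0, 0], [0, 0, 0]], gripper=[0.012, 0.012, 0.012, 0.012, 0.012, 0.012, 0.012, 0.012, 0.012, 0.012, 0.012, 0.012, 0.012, 0.012, 0.012, 0.012, 0.012, 0.012, 0.012, 0.012])

```text
time: 8.32
tool_pos: [0.3751, 0.2644, 0.1544]
tcp_rot: [3.042, 0.783, -0.0]
wrist_force: [0.5, -0.0, 0.5]
width: 0.225
grip_force: 19.8
```

```bash
python3 - <<'E'
from h import *
import pickle
st=read_state(); im=vision.read_camera('wrist'); pickle.dump((st,im),open('w2.pkl','wb'))
cv2.imwrite('pics/w2.png',cv2.resize(im[:,:,::-1],(800,600),interpolation=cv2.INTER_CUBIC))
plan([.376,.2644,.15],28.7)
E
```

```text
t 8.37 pos [0.3752 0.2645 0.1544] yaw 28.88 zaxis [-1.e-04 -1.e-04 -1.e+00] F [ 0.2  0.2 -0.3] w 0.226 q6 1.63
shift(tool) [0.0007 0.0005 0.0044] |d| 0.004 turn z 0.0032
```

View pics/w2.png

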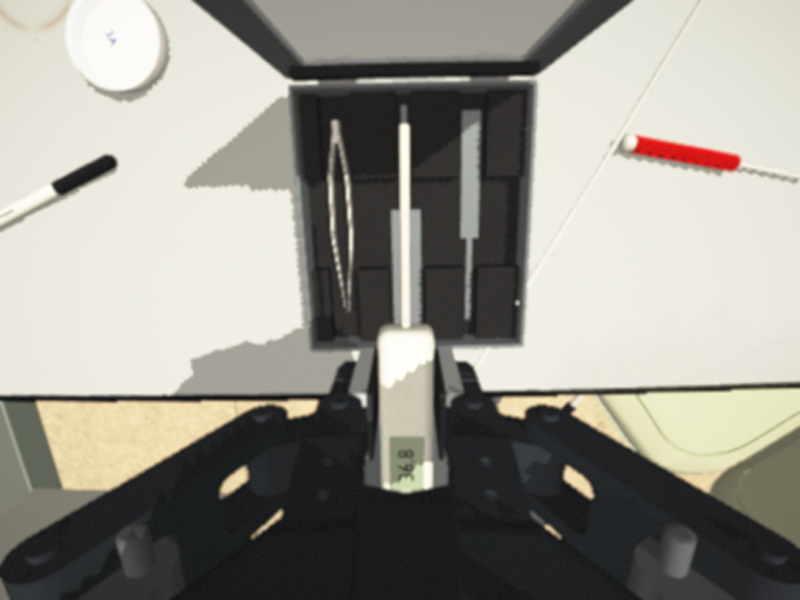

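The wrist view at 800 px shows:
- **Case rim corners:** (290,86), (536,82), (521,347) and (312,350).
- **Driver outline:** (471,110) to (469,318), with the junction at row 238.
- **Thermometer outline:** head shoulder at row 209, columns 392–420.
- **Held thermometer:** stem tip at (404,108), shoulder at row 327.

```bash
python3 - <<'E'
from h import *
import pickle
from scipy.optimize import least_squares
np.set_printoptions(precision=4,suppress=True)
st,im=pickle.load(open('w2.pkl','rb'));s=1/1.5625
px=np.array([(290,86),(536,82),(521,347),(312,350),(471.5,110),(469.5,238),(467.5,318),(406,209)])*s
cs=np.array([(86,75,26),(86,-75,26),(-86,-75,26),(-86,75,26),(72,-38,4),(-11,-38,4),(-71,-38,4),(9,6,4)])/1000
def W(p,c): a=p[2];return np.c_[p[0]+c[:,0]*np.cos(a)-c[:,1]*np.sin(a),p[1]+c[:,0]*np.sin(a)+c[:,1]*np.cos(a),c[:,2]]
f=lambda p:(w2p('wrist',W(p,cs),st)-px).ravel()
r=least_squares(f,[.414,.278,.5],loss='soft_l1');print(r.x,np.degrees(r.x[2]));print(r.fun.reshape(-1,2))
np.save('case.npy',r.x)
# residual check via tops separately
# held thermometer: origin in tool frame: unknown x offset along tool; z of head top
T=Ro.from_rotvec(st['tcp_rot']).as_matrix()
def th(d): # thermometer origin pos tool x=d[0], y=d[1], yaw d[2], underside z offset: bottom at tcp z + d[3]
    pts=np.array([(.076,0,-.007),(.009,.010,-.014),(.009,-.010,-.014)]) # tool x fwd along tip, z down
    a=d[2];R=np.array([[np.cos(a),-np.sin(a),0],[np.sin(a),np.cos(a),0],[0,0,1]])
    return st['tool_pos']+(pts@R.T+[d[0],d[1],.0048])@T.T
g=lambda d:(w2p('wrist',th(d),st)-np.array([(404,106),(378,327),(432,327)])*s).ravel()
q=least_squares(g,[.01,0,0]);print('therm in tool',q.x,q.fun)
print(w2p('wrist',th([.01,0,0]),st)/s)
E
```

```text
[0.4106 0.277  0.5229] 29.958887675312813
[[-1.307  -0.8938]
 [ 2.1695 -1.4862]
 [ 1.94    0.6453]
 [-1.1408  1.1709]
 [ 0.0236  0.5102]
 [-0.1938 -0.3154]
 [-0.0532  0.3491]
 [-0.0497  0.4394]]
therm in tool [ 0.011  -0.0004 -0.0042] [ -0.0027   5.0334  36.1874  -2.3832 -36.1942  -2.2266]
[[406.3193 117.4092]
 [435.7983 326.3096]
 [376.8231 326.3208]]
```

Request:
jog_arm(turn=[[0, 0, -0.019], [0, 0, 0], [0, 0, 0], [0, 0, 0], [0, 0, 0], [0, 0, 0], [0, 0, 0], [0, 0, 0], [0, 0, 0], [0, 0, 0], [0, 0, 0], [0, 0, 0], [0, 0, 0]], delta_pos=[[0, 0, 0], [0.0132, 0.0004, 0], [0.0132, 0.0004, 0], [0, 0, 0.02], [0, 0, 0.02], [0, 0, 0.02], [0, 0, 0.02], [0, 0, 0.015], [0, 0, 0.01], [0, 0, 0.005], [0, 0, 0], [0, 0, 0], [0, 0, 0]], gripper=[0.012, 0.012, 0.012, 0.012, 0.012, 0.012, 0.012, 0.012, 0.012, 0.012, 0.012, 0.012, 0.012])

```text
time: 9.45
tool_pos: [0.3996, 0.2777, 0.0454]
tcp_rot: [-3.035, -0.811, -0.003]
wrist_force: [0.2, -0.9, 0.2]
width: 0.228
grip_force: 19.8
```

```bash
python3 - <<'E'
from h import *
import pickle
st=read_state(); im=vision.read_camera('wrist'); pickle.dump((st,im),open('w3.pkl','wb'))
cv2.imwrite('pics/w3.png',im[:,:,::-1])
plan([.3985,.277,.012],29.96)
E
```

```text
t 9.50 pos [0.3996 0.2777 0.0455] yaw 29.91 zaxis [ 0.002   0.0013 -1.    ] F [-0.4 -0.2  0.3] w 0.226 q6 1.60
shift(tool) [-0.0014  0.0001  0.0335] |d| 0.034 turn z -0.0009
```

View pics/w3.png

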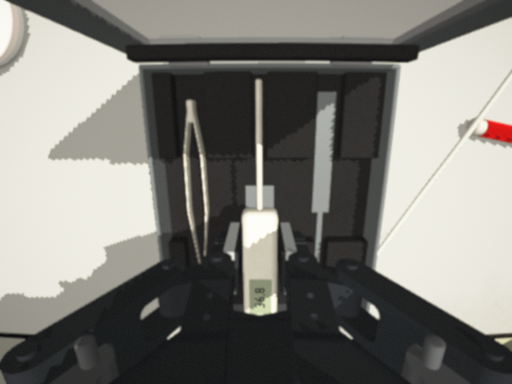

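The thermometer (tip at (259,80)) lines up with its lane (outline shoulder centre about (260,186)), so I'll lower it.

Request:
jog_arm(turn=[[0, 0, 0], [0, 0, 0], [0, 0, 0], [0, 0, 0], [0, 0, 0], [0, 0, 0], [0, 0, 0], [0, 0, 0]], delta_pos=[[-0.0014, 0, 0.005], [0, 0, 0.006], [0, 0, 0.006], [0, 0, 0.005], [0, 0, 0.005], [0, 0, 0.003], [0, 0, 0], [0, 0, 0]], gripper=[0.012, 0.012, 0.012, 0.012, 0.012, 0.012, 0.012, 0.012])

```text
time: 10.17
tool_pos: [0.3972, 0.2762, 0.0139]
tcp_rot: [3.035, 0.81, -0.001]
wrist_force: [0.1, -0.0, 0.1]
width: 0.229
grip_force: 19.8
```

Request:
jog_arm(turn=[[0, 0, 0], [0, 0, 0], [0, 0, 0], [0, 0, 0], [0, 0, 0]], delta_pos=[[0, 0, 0.001], [0, 0, 0.001], [0, 0, 0.001], [0, 0, 0], [0, 0, 0]], gripper=[0.012, 0.012, 0.012, 0.012, 0.012])

```text
time: 10.58
tool_pos: [0.3975, 0.2764, 0.0113]
tcp_rot: [-3.035, -0.81, -0.0]
wrist_force: [-0.4, 0.3, 0.3]
width: 0.227
grip_force: 19.8
```

Request:
jog_arm(turn=[[0, 0, 0], [0, 0, 0], [0, 0, 0], [0, 0, 0], [0, 0, 0], [0, 0, 0], [0, 0, 0], [0, 0, 0], [0, 0, 0], [0, 0, 0], [0, 0, 0], [0, 0, 0], [0, 0, 0], [0, 0, 0]], delta_pos=[[0, 0, 0.001], [0, 0, 0], [0, 0, 0], [0, 0, 0], [0, 0, 0], [0, 0, 0], [0, 0, -0.01], [0, 0, -0.015], [0, 0, -0.02], [-0.01, 0, -0.025], [-0.015, 0, -0.025], [-0.015, 0, -0.025], [0, 0, -0.02], [0, 0, 0]], gripper=[0.012, 0.018, 0.022, 0.026, 0.03, 0.03, 0.03, 0.03, 0.03, 0.03, 0.03, 0.03, 0.03, 0.03])

```text
time: 11.75
tool_pos: [0.3651, 0.258, 0.1558]
tcp_rot: [-3.032, -0.81, -0.014]
wrist_force: [-0.3, 0.4, -0.2]
width: 0.353
grip_force: 0.0
```

```bash
python3 - <<'E'
from h import *
import pickle
st=read_state(); im=vision.read_camera('wrist'); pickle.dump((st,im),open('w4.pkl','wb'))
cv2.imwrite('pics/w4.png',im[:,:,::-1])
plan([.3985,.277,.25],109.9)
E
```

```text
t 11.80 pos [0.3646 0.2576 0.1538] yaw 29.90 zaxis [ 0.006   0.0038 -1.    ] F [-0.2  0.   0.1] w 0.353 q6 1.61
shift(tool) [ 0.0398  0.0001 -0.0959] |d| 0.104 turn z -1.3962
```

View pics/w4.png

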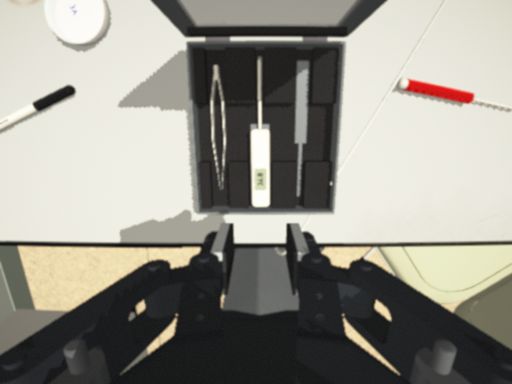

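The thermometer lies in its lane (shoulder (260,126), tip (260,57)). Next I'll nudge the lid further open for camera clearance, then go to the screwdriver.

Request:
jog_arm(turn=[[0, 0, 0], [0, 0, 0], [0, 0, 0], [0, 0, 0], [0, 0, 0], [0, 0, 0], [0, 0, 0], [0, 0, 0], [0, 0, 0], [0, 0, 0], [0, 0, 0], [0, 0, 0], [0, 0, 0], [0, 0, 0]], delta_pos=[[0.02, 0, -0.006], [0.03, 0, 0], [0.03, 0, 0], [0.025, 0, 0], [0.01, 0, 0], [0.01, 0, 0], [0.01, 0, 0], [0.01, 0, 0], [0.005, 0, 0], [0.004, 0, 0], [0, 0, 0], [0, 0, 0], [-0.01, 0, 0], [-0.02, 0, 0]], gripper=[0.03, 0.03, 0.03, 0.03, 0.03, 0.03, 0.03, 0.03, 0.03, 0.03, 0.03, 0.03, 0.03, 0.03])

```text
time: 12.97
tool_pos: [0.4712, 0.3188, 0.157]
tcp_rot: [-3.035, -0.81, -0.004]
wrist_force: [0.1, -0.1, 1.3]
width: 0.35
grip_force: 0.0
```

Request:
jog_arm(turn=[[0, 0, 0], [0, 0, 0], [0, 0, 0], [0, 0, 0], [0, 0, 0], [0, 0, 0], [0, 0, 0], [0, 0, 0], [0, 0, -0.1], [0, 0, -0.1], [0, 0, -0.1], [0, 0, -0.1], [0, 0, -0.1], [0, 0, -0.1], [0, 0, -0.1], [0, 0, -0.1], [0, 0, -0.1], [0, 0, -0.1], [0, 0, -0.1], [0, 0, -0.1]], delta_pos=[[-0.02, 0, 0], [-0.014, 0.02, 0], [0, 0.03, 0], [0, 0.03, 0], [0, 0.03, 0], [0, 0.03, 0], [0, 0.03, 0], [0, 0.034, 0], [0, 0, 0], [0, 0, 0], [0, 0, 0], [0, 0, 0], [0, 0, 0], [0, 0, 0], [0, 0, 0], [0, 0, 0], [0, 0, 0], [0, 0, 0], [0, 0, 0], [0, 0, 0]], gripper=[0.03, 0.03, 0.03, 0.03, 0.03, 0.03, 0.03, 0.03, 0.03, 0.03, 0.05, 0.05, 0.05, 0.05, 0.05, 0.05, 0.05, 0.05, 0.05, 0.05])

```text
time: 14.63
tool_pos: [0.5417, 0.1244, 0.1568]
tcp_rot: [2.041, 2.387, 0.001]
wrist_force: [-0.4, 0.3, 0.5]
width: 0.585
grip_force: 0.0
```

Request:
jog_arm(turn=[[0, 0, -0.1], [0, 0, -0.09], [0, 0, 0], [0, 0, 0]], delta_pos=[[0, 0, 0], [0, 0, 0], [0, 0, 0], [0, 0, 0]], gripper=[0.05, 0.05, 0.05, 0.05])

```text
time: 14.97
tool_pos: [0.5419, 0.1244, 0.1567]
tcp_rot: [1.815, 2.564, 0.001]
wrist_force: [-0.1, 0.0, -0.2]
width: 0.583
grip_force: 0.0
```

```bash
python3 - <<'E'
from h import *
import pickle
st=read_state(); im=vision.read_camera('wrist'); pickle.dump((st,im),open('w5.pkl','wb'))
t=vision.read_camera('top')
cv2.imwrite('pics/w5.png',np.hstack([cv2.resize(im[:,:,::-1],(400,300)),t[120:320,100:366,::-1].repeat(1,0)[:200].copy() if 0 else cv2.resize(t[120:320,100:366,::-1],(400,300))]))
plan([.5451,.126,.004],109.9)
i=im.astype(int);m=(i[...,0]>120)&(i[...,1]<60)
yx=np.argwhere(m)[:,::-1].astype(np.float32);r=cv2.minAreaRect(yx);b=cv2.boxPoints(r);print(r)
w=p2w('wrist',b,.008,st);print(w.round(4))
E
```

```text
t 15.07 pos [0.5421 0.1244 0.1566] yaw 109.42 zaxis [ 5.e-04  1.e-04 -1.e+00] F [-0.2  0.3  0.6] w 0.583 q6 -0.16
shift(tool) [0.0005 0.0032 0.1526] |d| 0.153 turn z -0.0084
((367.7105712890625, 244.97035217285156), (312.04351806640625, 53.726318359375), 38.8989143371582)
[[ 0.5054  0.1234  0.008 ]
 [ 0.5254  0.1783  0.008 ]
 [ 0.9364  0.0432  0.008 ]
 [ 0.9321 -0.038   0.008 ]]
```

View pics/w5.png

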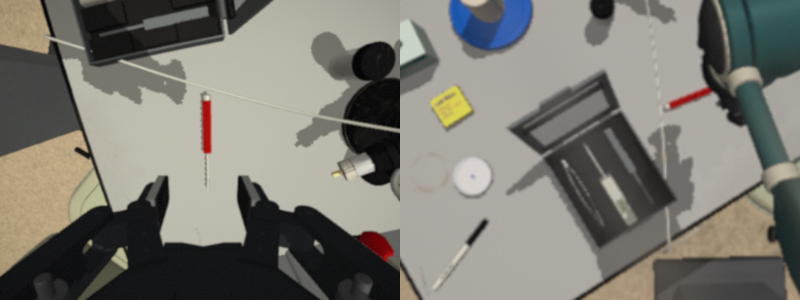

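The lid leans further back now. The screwdriver runs vertically at column ≈206 of the half-size wrist view, handle rows 95–153 and tip at row 187.

```bash
python3 - <<'E'
from h import *
import pickle
st,im=pickle.load(open('w5.pkl','rb'))
i=im.astype(int);m=(i[...,0]>110)&(i[...,1]<60); m[:,300:]=0;m[:,:230]=0
yx=np.argwhere(m)[:,::-1].astype(np.float32);r=cv2.minAreaRect(yx);b=cv2.boxPoints(r)
w=p2w('wrist',b,.010,st);print(w.round(4))
print(p2w('wrist',[(206*1.28,94*1.28),(207*1.28,187.5*1.28),(207.5*1.28,153*1.28)],[.01,.006,.01],st).round(4))
E
```

```text
[[0.5228 0.1732 0.01  ]
 [0.5315 0.1764 0.01  ]
 [0.5572 0.1092 0.01  ]
 [0.5479 0.1057 0.01  ]]
[[0.5239 0.1842 0.01  ]
 [0.5724 0.053  0.006 ]
 [0.5538 0.1068 0.01  ]]
```

Request:
jog_arm(turn=[[0, 0, -0.02], [0, 0, 0], [0, 0, 0], [0, 0, 0], [0, 0, 0], [0, 0, 0], [0, 0, 0], [0, 0, 0], [0, 0, 0], [0, 0, 0], [0, 0, 0]], delta_pos=[[-0.001, 0.004, 0], [0, 0, 0.025], [0, 0, 0.025], [0, 0, 0.025], [0, 0, 0.025], [0, 0, 0.02], [0, 0, 0.01], [0, 0, 0.01], [0, 0, 0.01], [0, 0, 0.003], [0, 0, 0]], gripper=[0.04, 0.04, 0.04, 0.04, 0.04, 0.04, 0.04, 0.04, 0.04, 0.04, 0.04])

```text
time: 15.98
tool_pos: [0.5465, 0.1248, 0.0029]
tcp_rot: [-1.786, -2.584, 0.001]
wrist_force: [-0.3, -0.9, -0.9]
width: 0.468
grip_force: 0.0
```

Request:
jog_arm(turn=[[0, 0, 0], [0, 0, 0], [0, 0, 0], [0, 0, 0], [0, 0, 0], [0, 0, 0], [0, 0, 0], [0, 0, 0], [0, 0, 0], [0, 0, 0]], delta_pos=[[0, 0, 0], [0, 0, 0], [0, 0, 0], [0, 0, 0], [0, 0, 0], [0, 0, 0], [0, 0, 0], [0, 0, 0], [0, 0, 0], [0, 0, 0]], gripper=[0.032, 0.026, 0.02, 0.016, 0.012, 0.008, 0.005, 0.005, 0.005, 0.005], grip_force=30)

```text
time: 16.82
tool_pos: [0.5473, 0.125, 0.0041]
tcp_rot: [1.786, 2.583, 0.001]
wrist_force: [-0.9, 0.6, 5.6]
width: 0.129
grip_force: 30.8
```

Request:
jog_arm(turn=[[0, 0, 0], [0, 0, 0], [0, 0, 0], [0, 0, 0], [0, 0, 0], [0, 0, 0], [0, 0, 0]], delta_pos=[[0, 0, -0.01], [0, 0, -0.02], [0, 0, -0.03], [0, 0, -0.03], [0, 0, -0.03], [0, 0, -0.03], [0, 0, 0]], gripper=[0.005, 0.005, 0.005, 0.005, 0.005, 0.005, 0.005])

```text
time: 17.4
tool_pos: [0.5509, 0.1256, 0.1609]
tcp_rot: [1.782, 2.577, 0.013]
wrist_force: [0.7, -0.7, -0.2]
width: 0.13
grip_force: 30.1
```

```bash
python3 - <<'E'
from h import *
c=np.load('case.npy');a=c[2]
def cw(x,y): return c[0]+x*np.cos(a)-y*np.sin(a),c[1]+x*np.sin(a)+y*np.cos(a)
print(cw(.008,-.038),cw(-.04,-.038))
plan([*cw(-.04,-.038),.155],29.96)
E
```

```text
(np.float64(0.436553316806381), np.float64(0.2480730537404366)) (np.float64(0.39496688703731264), np.float64(0.22410288771968595))
t 17.40 pos [0.5509 0.1256 0.1609] yaw 110.68 zaxis [ 0.0115  0.0021 -0.9999] F [ 0.7 -0.7 -0.2] w 0.130 q6 -0.18
shift(tool) [ 0.1472 -0.1111  0.0043] |d| 0.184 turn z 1.4089
```

Request:
jog_arm(turn=[[0, 0, 0], [0, 0, 0], [0, 0, 0], [0, 0, 0], [0, 0, 0], [0, 0, 0]], delta_pos=[[0.0245, -0.0185, 0], [0.0245, -0.0185, 0], [0.0245, -0.0185, 0], [0.0245, -0.0185, 0], [0.0245, -0.0185, 0], [0.0245, -0.0185, 0]], gripper=[0.005, 0.005, 0.005, 0.005, 0.005, 0.005])

```text
time: 17.9
tool_pos: [0.389, 0.2233, 0.1529]
tcp_rot: [-1.787, -2.583, 0.001]
wrist_force: [0.3, 0.6, -0.4]
width: 0.127
grip_force: 30.1
```

Request:
jog_arm(turn=[[0, 0, 0.1], [0, 0, 0.1], [0, 0, 0.1], [0, 0, 0.1], [0, 0, 0.1], [0, 0, 0.1], [0, 0, 0.1], [0, 0, 0.1], [0, 0, 0.1], [0, 0, 0.1], [0, 0, 0.1], [0, 0, 0.1], [0, 0, 0.1], [0, 0, 0.109], [0, 0, 0], [0, 0, 0]], delta_pos=[[0, 0, 0], [0, 0, 0], [0, 0, 0], [0, 0, 0], [0, 0, 0], [0, 0, 0], [0, 0, 0], [0, 0, 0], [0, 0, 0], [0, 0, 0], [0, 0, 0], [0, 0, 0], [0, 0, 0], [0, 0, 0], [0, 0, 0], [0, 0, 0]], gripper=[0.005, 0.005, 0.005, 0.005, 0.005, 0.005, 0.005, 0.005, 0.005, 0.005, 0.005, 0.005, 0.005, 0.005, 0.005, 0.005])

```text
time: 19.23
tool_pos: [0.3904, 0.2229, 0.153]
tcp_rot: [3.033, 0.816, -0.001]
wrist_force: [-0.2, -0.3, -0.8]
width: 0.13
grip_force: 30.1
```

```bash
python3 - <<'E'
from h import *
import pickle
st=read_state(); im=vision.read_camera('wrist'); pickle.dump((st,im),open('w6.pkl','wb'))
cv2.imwrite('pics/w6.png',cv2.resize(im[:,:,::-1],(800,600),interpolation=cv2.INTER_CUBIC))
plan([.4366,.2481,.05],29.96)
E
```

```text
t 19.28 pos [0.3905 0.223  0.153 ] yaw 30.12 zaxis [-5.e-04 -3.e-04 -1.e+00] F [ 1.2  0.9 -0.5] w 0.126 q6 1.51
shift(tool) [0.0526 0.0014 0.103 ] |d| 0.116 turn z 0.0028
```

View pics/w6.png

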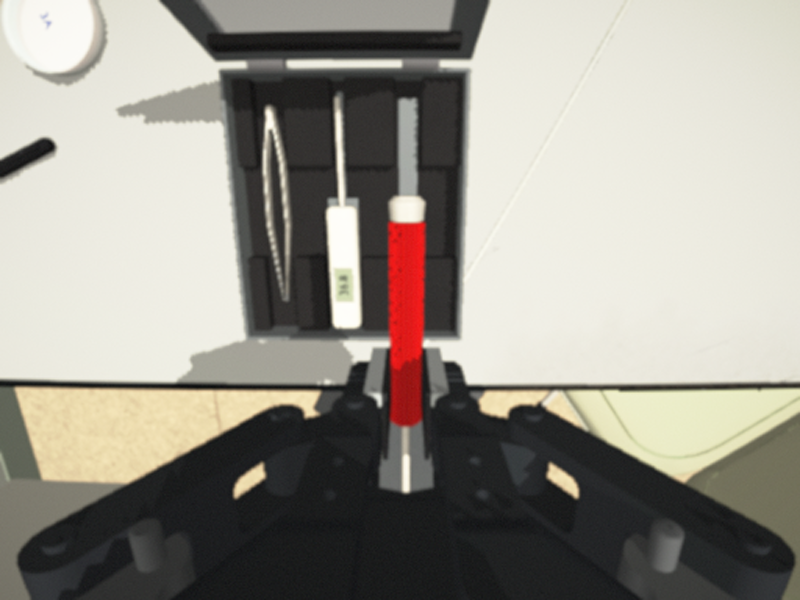

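The screwdriver is held straight (axis at column 407 over an outline at 407). The thermometer shoulder sits a few pixels short of its outline (row 206 against 198), so I'll quantify that.

```bash
python3 - <<'E'
from h import *
import pickle
np.set_printoptions(precision=4,suppress=True)
c=np.load('case.npy');a=c[2];Rz=np.array([[np.cos(a),np.sin(a)],[-np.sin(a),np.cos(a)]])
st,im=pickle.load(open('w6.pkl','rb'));s=1/1.5625
P=[(342,206,.018),(339,93,.011),(347,328,.016),(343,198,.004),(407.5,98,.004),(407,198,.153+.0041-.008),(407,424,.155-.006),(222,71,.026),(469,71,.026),(460,338,.026),(249,338,.026)]
for p in P:
    w=p2w('wrist',[(p[0]*s,p[1]*s)],p[2],st)[0];print(p,Rz@(w[:2]-c[:2]))
print('tcp',Rz@(st['tool_pos'][:2]-c[:2]))
E
```

```text
(342, 206, 0.018) [0.0049 0.0052]
(339, 93, 0.011) [0.0744 0.0057]
(347, 328, 0.016) [-0.0804  0.0051]
(343, 198, 0.004) [0.0093 0.0064]
(407.5, 98, 0.004) [ 0.0726 -0.0373]
(407, 198, 0.14909999999999998) [ 0.0163 -0.0368]
(407, 424, 0.149) [-0.072  -0.0371]
(222, 71, 0.026) [0.0847 0.0728]
(469, 71, 0.026) [ 0.084  -0.0734]
(460, 338, 0.026) [-0.0838 -0.0741]
(249, 338, 0.026) [-0.0844  0.0722]
tcp [-0.0446 -0.0367]
```

Request:
jog_arm(turn=[[0, 0, 0.003], [0, 0, 0], [0, 0, 0], [0, 0, 0], [0, 0, 0], [0, 0, 0], [0, 0, 0], [0, 0, 0], [0, 0, 0], [0, 0, 0], [0, 0, 0]], delta_pos=[[0.0196, 0.0012, 0], [0.018, 0, 0], [0.018, 0, 0], [0, 0, 0.02], [0, 0, 0.025], [0, 0, 0.025], [0, 0, 0.02], [0, 0, 0.01], [0, 0, 0.005], [0, 0, 0], [0, 0, 0]], gripper=[0.005, 0.005, 0.005, 0.005, 0.005, 0.005, 0.005, 0.005, 0.005, 0.005, 0.005])

```text
time: 20.2
tool_pos: [0.4403, 0.2501, 0.0491]
tcp_rot: [-3.036, -0.808, -0.002]
wrist_force: [0.5, 0.2, -0.3]
width: 0.126
grip_force: 30.1
```

```bash
python3 - <<'E'
from h import *
import pickle
c=np.load('case.npy');a=c[2]
st=read_state(); im=vision.read_camera('wrist'); pickle.dump((st,im),open('w7.pkl','wb'))
cv2.imwrite('pics/w7.png',im[:,:,::-1])
x,y=.011,-.038
plan([c[0]+x*np.cos(a)-y*np.sin(a),c[1]+x*np.sin(a)+y*np.cos(a),.010],29.96)
E
```

```text
t 20.25 pos [0.4407 0.2504 0.0496] yaw 29.81 zaxis [ 0.002  0.001 -1.   ] F [-0.1  0.3 -0.4] w 0.127 q6 1.52
shift(tool) [-0.0018 -0.0001  0.0396] |d| 0.040 turn z -0.0027
```

View pics/w7.png

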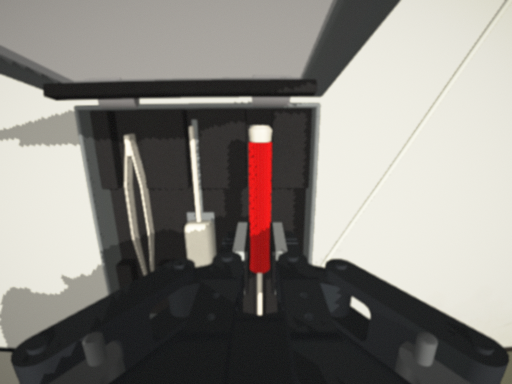

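The screwdriver (column 260) sits over its lane with its end (row 126) clear of the hinge wall (row 108), so I'll lower it.

Request:
jog_arm(turn=[[0, 0, -0.003], [0, 0, 0], [0, 0, 0], [0, 0, 0], [0, 0, 0], [0, 0, 0], [0, 0, 0], [0, 0, 0], [0, 0, 0]], delta_pos=[[-0.001, 0, 0.006], [0, 0, 0.007], [0, 0, 0.007], [0, 0, 0.007], [0, 0, 0.005], [0, 0, 0.003], [0, 0, 0.002], [0, 0, 0], [0, 0, 0]], gripper=[0.005, 0.005, 0.005, 0.005, 0.005, 0.005, 0.005, 0.005, 0.005])

```text
time: 21.0
tool_pos: [0.4388, 0.2493, 0.0112]
tcp_rot: [3.035, 0.812, -0.0]
wrist_force: [0.2, 0.0, 0.4]
width: 0.132
grip_force: 30.1
```

Request:
jog_arm(turn=[[0, 0, 0], [0, 0, 0], [0, 0, 0], [0, 0, 0], [0, 0, 0], [0, 0, 0], [0, 0, 0], [0, 0, 0], [0, 0, 0], [0, 0, 0], [0, 0, 0], [0, 0, 0], [0, 0, 0], [0, 0, 0], [0, 0, 0]], delta_pos=[[0, 0, 0.001], [0, 0, 0.001], [0, 0, 0], [0, 0, 0], [0, 0, 0], [0, 0, 0], [0, 0, 0], [0, 0, 0], [0, 0, -0.01], [0, 0, -0.015], [0, 0, -0.02], [-0.02, 0, -0.025], [-0.02, 0, -0.025], [-0.02, 0, -0.025], [0, 0, 0]], gripper=[0.005, 0.008, 0.012, 0.016, 0.02, 0.022, 0.022, 0.022, 0.022, 0.022, 0.022, 0.022, 0.022, 0.022, 0.022])

```text
time: 22.25
tool_pos: [0.3872, 0.2195, 0.1345]
tcp_rot: [-3.034, -0.812, -0.01]
wrist_force: [0.1, 0.6, 0.1]
width: 0.261
grip_force: 0.0
```

```bash
python3 - <<'E'
from h import *
import pickle
c=np.load('case.npy');a=c[2]
st=read_state(); im=vision.read_camera('wrist'); pickle.dump((st,im),open('w8.pkl','wb'))
cv2.imwrite('pics/w8.png',cv2.resize(im[:,:,::-1],(800,600),interpolation=cv2.INTER_CUBIC))
plan([.4,.2,.3],29.96)
E
```

```text
t 22.30 pos [0.3879 0.2199 0.1328] yaw 29.95 zaxis [ 0.0061  0.003  -1.    ] F [ 0.2 -0.6 -0.5] w 0.263 q6 1.51
shift(tool) [ 0.0017  0.0233 -0.1672] |d| 0.169 turn z -0.0001
```

View pics/w8.png

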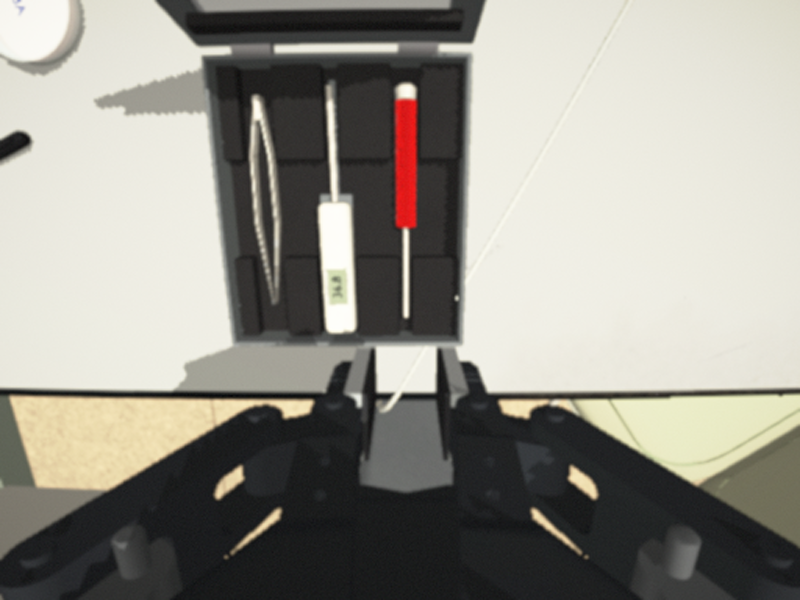

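Both tools lie in their lanes: the driver end is at (405,84) and its tip at (405,318). I'll check the numbers and plan the lid arc.

```bash
python3 - <<'E'
from h import *
import pickle
np.set_printoptions(precision=4,suppress=True)
c=np.load('case.npy');a=c[2];Rz=np.array([[np.cos(a),np.sin(a)],[-np.sin(a),np.cos(a)]])
st,im=pickle.load(open('w8.pkl','rb'));s=1/1.5625
for p in [(335,202,.018),(330,81,.011),(340,332,.016),(405,84,.011),(406,228,.013),(406,318,.010),(256,96,.01),(275,303,.01)]:
    w=p2w('wrist',[(p[0]*s,p[1]*s)],p[2],st)[0];print(p,Rz@(w[:2]-c[:2]))
st=read_state();print('tcp',Rz@(st['tool_pos'][:2]-c[:2]),st['tool_pos'][2])
w=p2w('top',[(366*s,190*s)],.066)[0];print('can',Rz@(w[:2]-c[:2]))
r=.14
th=np.r_[1.9,1.8,np.arange(1.7,.35,-.1),.32,.26,.2,.15,.1,.05,0]
P=np.c_[.088-r*np.cos(th)+.006*np.sin(th)+.011,.0265+r*np.sin(th)+.006*np.cos(th)]
print(P[0],P[-1]);d=np.diff(P,axis=0);print(np.c_[th[1:],d[:,0],-d[:,1]].round(4).tolist())
E
```

```text
(335, 202, 0.018) [0.005 0.005]
(330, 81, 0.011) [0.0744 0.0064]
(340, 332, 0.016) [-0.0798  0.0058]
(405, 84, 0.011) [ 0.0726 -0.0376]
(406, 228, 0.013) [-0.0114 -0.0382]
(406, 318, 0.01) [-0.072  -0.0382]
(256, 96, 0.01) [0.0669 0.0511]
(275, 303, 0.01) [-0.0614  0.0495]
tcp [-0.0482 -0.0381] 0.1328210468108293
can [ 0.2434 -0.1353]
[0.1499 0.157 ] [-0.041   0.0325]
[[1.8, -0.0133, -0.0044], [1.7, -0.0137, -0.0031], [1.6, -0.0139, -0.0017], [1.5, -0.014, -0.0003], [1.4, -0.014, 0.0011], [1.3, -0.0138, 0.0025], [1.2, -0.0135, 0.0038], [1.1, -0.013, 0.0052], [1.0, -0.0124, 0.0064], [0.9, -0.0117, 0.0077], [0.8, -0.0109, 0.0088], [0.7, -0.01, 0.0098], [0.6, -0.0089, 0.0108], [0.5, -0.0078, 0.0116], [0.4, -0.0066, 0.0123], [0.32, -0.0044, 0.0103], [0.26, -0.0027, 0.0079], [0.2, -0.0023, 0.0081], [0.15, -0.0015, 0.0068], [0.1, -0.0012, 0.0069], [0.05, -0.0008, 0.007], [0.0, -0.0005, 0.007]]
```

Request:
jog_arm(turn=[[0, 0, 0], [0, 0, 0], [0, 0, 0], [0, 0, 0], [0, 0, 0], [0, 0, 0], [0, 0, 0], [0, 0, 0], [0, 0, 0], [0, 0, 0], [0, 0, 0], [0, 0, 0], [0, 0, 0], [0, 0, 0], [0, 0, 0], [0, 0, 0]], delta_pos=[[0, 0, -0.027], [0, 0, -0.03], [0, 0, -0.03], [0, 0, -0.03], [0, 0, -0.03], [0.028, -0.005, 0], [0.028, -0.005, 0], [0.028, -0.005, 0], [0.028, -0.005, 0], [0.028, -0.005, 0], [0.028, -0.005, 0], [0.028, -0.005, 0], [0.028, -0.003, 0], [0.004, 0, 0], [0, 0, 0], [0, 0, 0]], gripper=[0.022, 0.0, 0.0, 0.0, 0.0, 0.0, 0.0, 0.0, 0.0, 0.0, 0.0, 0.0, 0.0, 0.0, 0.0, 0.0], grip_force=20)

```text
time: 23.63
tool_pos: [0.565, 0.3658, 0.2747]
tcp_rot: [3.034, 0.812, -0.004]
wrist_force: [0.1, -0.1, 0.3]
width: -0.001
grip_force: 0.0
```

```bash
python3 - <<'E'
from h import *
c=np.load('case.npy');a=c[2]
x=.15; plan([c[0]+x*np.cos(a),c[1]+x*np.sin(a),.157],29.96)
E
```

```text
t 23.63 pos [0.565  0.3658 0.2747] yaw 29.96 zaxis [-0.0024 -0.0015 -1.    ] F [ 0.1 -0.1  0.3] w -0.001 q6 1.59
shift(tool) [-2.780e-02 -1.000e-04  1.178e-01] |d| 0.121 turn z -0.0001
```

Request:
jog_arm(turn=[[0, 0, 0], [0, 0, 0], [0, 0, 0], [0, 0, 0], [0, 0, 0], [0, 0, 0], [0, 0, 0], [0, 0, 0], [0, 0, 0], [0, 0, 0], [0, 0, 0], [0, 0, 0], [0, 0, 0], [0, 0, 0], [0, 0, 0], [0, 0, 0]], delta_pos=[[0, 0, 0.03], [0, 0, 0.03], [0, 0, 0.03], [0, 0, 0.027], [0, 0, 0], [-0.014, 0, 0], [-0.014, 0, 0], [-0.0133, 0, -0.0044], [-0.0137, 0, -0.0031], [-0.0139, 0, -0.0017], [-0.014, 0, -0.0003], [-0.014, 0, 0.0011], [-0.0138, 0, 0.0025], [-0.0135, 0, 0.0038], [-0.013, 0, 0.0052], [0, 0, 0]], gripper=[0.0, 0.0, 0.0, 0.0, 0.0, 0.0, 0.0, 0.0, 0.0, 0.0, 0.0, 0.0, 0.0, 0.0, 0.0, 0.0])

```text
time: 24.97
tool_pos: [0.4445, 0.2964, 0.1574]
tcp_rot: [3.035, 0.812, -0.0]
wrist_force: [0.6, 0.2, -0.3]
width: -0.001
grip_force: 0.0
```

```bash
python3 - <<'E'
from h import *
c=np.load('case.npy');a=c[2];r=.14;th=1.1
x=.088-r*np.cos(th)+.006*np.sin(th)+.011
plan([c[0]+x*np.cos(a),c[1]+x*np.sin(a),.0265+r*np.sin(th)+.006*np.cos(th)],29.96)
E
```

```text
t 24.97 pos [0.4445 0.2964 0.1574] yaw 29.95 zaxis [-1.e-04 -1.e-04 -1.e+00] F [ 0.6  0.2 -0.3] w -0.001 q6 1.59
shift(tool) [ 0.0019 -0.0001  0.0034] |d| 0.004 turn z -0.0001
```

Request:
jog_arm(turn=[[0, 0, 0], [0, 0, 0], [0, 0, 0], [0, 0, 0], [0, 0, 0], [0, 0, 0], [0, 0, 0], [0, 0, 0], [0, 0, 0], [0, 0, 0], [0, 0, 0], [0, 0, 0]], delta_pos=[[-0.0124, 0, 0.0084], [-0.0117, 0, 0.0087], [-0.0109, 0, 0.0088], [-0.01, 0, 0.0098], [-0.0089, 0, 0.0108], [-0.0078, 0, 0.0116], [-0.0066, 0, 0.0123], [-0.0044, 0, 0.0103], [-0.0027, 0, 0.0079], [-0.0023, 0, 0.0081], [0, 0, 0], [0, 0, 0]], gripper=[0.0, 0.0, 0.0, 0.0, 0.0, 0.0, 0.0, 0.0, 0.0, 0.0, 0.0, 0.0])

```text
time: 25.97
tool_pos: [0.3789, 0.2587, 0.0591]
tcp_rot: [3.035, 0.812, -0.002]
wrist_force: [0.3, -0.0, -0.4]
width: 0.006
grip_force: 0.0
```

Request:
jog_arm(turn=[[0, 0, 0], [0, 0, 0], [0, 0, 0], [0, 0, 0], [0, 0, 0], [0, 0, 0], [0, 0, 0]], delta_pos=[[-0.001, 0, 0.006], [-0.001, 0, 0.006], [0, 0, 0.005], [0, 0, 0.005], [0, 0, 0.003], [0, 0, 0], [0, 0, 0]], gripper=[0.0, 0.0, 0.0, 0.0, 0.0, 0.0, 0.0])

```text
time: 26.55
tool_pos: [0.3771, 0.2576, 0.0341]
tcp_rot: [3.035, 0.812, -0.001]
wrist_force: [-0.1, -0.3, -0.2]
width: -0.003
grip_force: 0.0
```

Request:
jog_arm(turn=[[0, 0, 0], [0, 0, 0], [0, 0, 0], [0, 0, 0], [0, 0, 0]], delta_pos=[[0, 0, 0.001], [0, 0, 0.001], [0, 0, 0.001], [0, 0, 0], [0, 0, 0]], gripper=[0.0, 0.0, 0.0, 0.0, 0.0])

```text
time: 26.97
tool_pos: [0.3777, 0.258, 0.0325]
tcp_rot: [-3.035, -0.812, -0.0]
wrist_force: [-2.8, -1.7, 7.1]
width: -0.001
grip_force: 3.6
```

Request:
jog_arm(turn=[[0, 0, 0], [0, 0, 0], [0, 0, 0], [0, 0, 0], [0, 0, 0], [0, 0, 0], [0, 0, 0], [0, 0, 0]], delta_pos=[[0, 0, -0.005], [0, 0, -0.015], [0, 0, -0.025], [0, 0, -0.025], [0, 0, -0.025], [0, 0, 0], [0, 0, 0], [0, 0, 0]], gripper=[0.0, 0.0, 0.0, 0.0, 0.0, 0.0, 0.0, 0.0])

```text
time: 27.63
tool_pos: [0.3772, 0.2577, 0.1263]
tcp_rot: [-3.035, -0.812, 0.0]
wrist_force: [-0.9, -0.5, -0.6]
width: 0.001
grip_force: 0.0
```

```bash
python3 - <<'E'
from h import *
st=read_state();print(st['tool_pos'],st['wrist_force'],abs(st['joint_vel']).max())
from workcell import ticket
print(ticket.finish_job())
E
```

```text
[0.3771631  0.25767    0.12630185] [-0.87482286 -0.52522289 -0.64733366] 0.02120079892827915
the job is handed in; nothing more can be done
None
```

The thermometer and screwdriver lie in their own compartments, each pointing the right way, and the lid was pressed shut gently; the job was handed in at about 28 s, but no verdict came back and I confirmed the closed lid by tool height and force, not by picture.

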